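# Sweep the offcuts into the bench tray

## Robot

A 6-joint arm with a two-finger parallel gripper is mounted at the origin on the work surface. World frame = base frame: x ahead of the robot, y to its left, z up, the work surface at z = 0. Lengths are in mm, angles in rad, forces in N, time in s.
With the tool pointing down it reaches from about 325 to 1000 mm from the base axis. Payload 5.1 kg.
Tool frame: the origin (TCP) lies at the very end of the fingers, on their centre line; the grasp point (between the pads) lies 19 mm behind it; z points along the fingers, y is the direction in which the jaws open and shut (so a half turn about z gives the same grasp; the last joint's range is limited). The gripper opens to 85 mm and grips with 20 to 120 N. Pads are 22 mm wide; open, the fingers measure 114 mm over their backs; the gripper's body (76 mm by 85 mm) begins 54 mm behind the grasp point. The pads swing forward as they close: fully open they stand 13 mm farther back than shut.
Start: joints at [1.181, 0.124, 1.65, -0, 1.367, -0.083], TCP at [196.327, 619.629, 231.322] pointing down, gripper open.
Joint ranges: [-2.61, 2.61], [-1.02, 2.33], [0.03, 2.71], [-1.35, 4.49], [0.32, 2.68], [-2.91, 2.91]. Speed limits (rad/s): [2.57, 2.57, 3.14, 3.14, 3.14, 3.14].

## Interface

Orientations are given as a unit quaternion [x, y, z, w].
In Python, from cell import r gives the robot as it stands.
- The arm moves only by the tool step_arm, never from a script. Its argument "plan" is text: rows parted by semicolons, each of 5 numbers parted by spaces: the shift along the tool's x, y, z in mm, then the turn about the tool's z in rad, then the finger opening in mm, from 0 to 85.4. In form: dx dy dz spin jaw; .... A call has exactly 10 rows; each row is the pose to reach, as a shift and turn from the pose commanded when the call began, along the tool's axes at that moment; what a row does not reach only later rows make up. A row lasts 1/10 s, in which the tool goes at most 50 mm and 8.59 degrees, less where a joint would pass 70% of its speed; a pose out of reach is approached as far as the arm can. A call with a gripper value outside its range is refused whole. The fingers move at their own pace and stop on an object; "grip_force" is the grip in N (left out, the last holds). Time passes only in rows, so rows that repeat a pose let the fingers close, or fill a call up. It gives the time, the measured TCP pose, the force and the opening at its end, in the units of the state.
- r.state(): the state, without advancing time (a new reading comes with each control period).
- r.camera(name): name is "side" or "top"; returns a dict with "image" (480x640x3 uint8, blue, green, red), "fx", "fy", "cx", "cy" (pixels), "R" (3x3) and "t" (3): a world point X has camera coordinates R X + t. Camera axes: x right, y down, z forward; pixel columns grow to the right and rows downward; lengths in mm; the calibration is good to about 2 mm. A picture is of the moment at which its call begins. There is no depth.
- r.sign_off(): hands the job in, once; it reports no verdict.
The state is a dict: "time_s": time; "joint_positions": joint angles; "dq": joint speeds; "joint_torque": joint torques, N m; "position": TCP position; "tcp_rot": TCP orientation; "contact_force": force on the tool from outside, world axes, zero at the start; "torque": the same for the moment, N m; "opening": opening from 0.0 (shut) to 1.0 (fully open).
Only numpy, scipy, OpenCV 4.12 (cv2) and the standard library are available. Lean on these libraries where they do the work, as an engineer would, in place of code of your own. Each camera call takes 0.05 s, during which the arm holds its last target.

## Task

Clear up after sawing: with the fingertips or the outside of the fingers, sweep the three pine offcuts (square block, round slice, oblong batten end) along the bench through the open mouth of the offcut tray, until each lies well inside and none is left in or near the mouth. Only push them, never pick them up or lift them off the bench. Leave the finished drawer knob and everything else where it stands.

Things in the scene. Friction and masses are not known exactly. Their poses are not given: they have to be found in the camera images.
- tray: Offcut tray fixed to the bench: a three-sided plywood fence, open on one side (the mouth), bottom lined with sheet metal level with the bench top (under 1 mm, no sill at the mouth). Inside 240 mm wide (its x) and 150 mm deep (its y); walls 12 mm thick, 35 mm high. Origin on the bench top at the centre of the inside; the mouth is at its +y side, 75 mm from the origin, the back wall's inner face at y = -75 mm, the side walls' inner faces at x = +-120 mm.
- block_mid (a point): Centre of the square pine offcut, 44 x 44 mm (its x and y run along the sides), 26 mm high, loose and flat on the bench; its z is up.
- slice_mid (a point): Centre of the round pine offcut, a slice of thick dowel 46 mm in diameter, 26 mm high, loose, lying on its flat face; its z is up.
- batten_mid (a point): Centre of the oblong pine offcut, a batten end 66 mm long (its x) by 28 mm wide (its y), 24 mm high, loose and flat on the bench; its z is up.
- knob: Finished turned drawer knob of the same pine, 34 mm across at the head, 31 mm high, narrow waist, standing on its foot; not an offcut, stays. Origin under its centre.
- tin: Open round metal tin, 70 mm across, 38 mm high; bystander. Origin under its centre.
- tape: Grey tape measure standing on edge, about 77 x 38 mm, 60 mm high; bystander. Origin under the middle of its case.
- wax: Squat closed wax jar, 66 mm across, 55 mm high; bystander. Origin under its centre.
- mallet: Wooden mallet lying down, 280 mm long along its x, head 60 x 110 x 60 mm centred 100 mm along +x; bystander. Origin at bench level below the handle.
- driver: Screwdriver lying along its x, under 35 mm high, handle towards its -x; bystander.
- plane: Small block plane, 150 mm long (its x), 48 mm wide, 50 mm high; bystander. Origin under its centre.
Mind the look-alikes: they are no part of the job. Leave any green or red look-alike of the part that bears slice_mid alone.

How it is judged:
By the outcome, as a careful person would: the job done as asked, in the order asked, and still so for the second after the job is handed in, with the robot touching nothing.
It also fails if it takes over 72 s, if anything falls off the work surface, if the arm or the gripper's body presses on something with over 40 N, if the wrist force passes 120 N, or if a joint passes its speed limit or range.

## Working session

There is one attempt and no reset: what is moved stays moved. The work goes in short steps, Python scripts to look and compute and a tool call to move; the robot and the scene stay as the last step left them, time stands still between calls to the robot, and variables do not carry over. Pictures are saved under pics/ and viewed, and the job is handed in when it is done.

Besides the shell and the picture viewer there is one more tool, called as name(argument=value, ...) on one line, values as JSON. step_arm: Moves the arm, as the interface text tells. Its arguments: {"type":"object","properties":{"plan":{"type":"string"},"grip_force":{"type":"number"}},"required":["plan"]}

```bash
ls; mkdir -p pics; python3 - <<'E'
from cell import r
import cv2,numpy as np
for n in("top","side"):
    c=r.camera(n);cv2.imwrite(f"pics/{n}0.png",c["image"]);print(n,c["fx"],c["fy"],c["cx"],c["cy"],np.round(c["R"],4).tolist(),np.round(c["t"],1))
s=r.state();print(s)
E
```

```text
pics
top 595.7092739701578 595.7092739701578 330.7198423155259 233.18944436375486 [[-0.021, -0.9996, -0.0201], [-0.9811, 0.0244, -0.1922], [0.1926, 0.0157, -0.9812]] [  -6.1  560.6 1463.1]
side 605.3742344115468 605.3742344115468 324.1412727487835 229.47423755969584 [[0.6835, -0.7299, -0.0097], [-0.5377, -0.4945, -0.6829], [0.4936, 0.472, -0.7305]] [-418.9  326.1 1055.8]
{'time_s': 0.1, 'joint_positions': array([ 1.18139677e+00,  1.24471980e-01,  1.65154332e+00,  7.31937762e-06,
        1.36751354e+00, -8.25907006e-02]), 'dq': array([ 0.00061936, -0.00079788, -0.00364825,  0.00128269,  0.00134072,
        0.00038528]), 'joint_torque': array([ 6.69336223e-04, -4.24930036e+01, -3.66655004e+01, -6.05591822e-05,
        3.94722374e-03, -3.35508751e-06]), 'position': array([196.11955025, 619.12284963, 230.15169882]), 'tcp_rot': array([ 1.52804124e-01,  9.88256021e-01, -9.40426263e-04, -2.29835845e-04]), 'contact_force': array([ 0.28786434, -0.02389625,  0.31384583]), 'torque': array([ 0.0182025 ,  0.00614549, -0.00847248]), 'opening': 0.999861679895387}
```

View pics/top0.png

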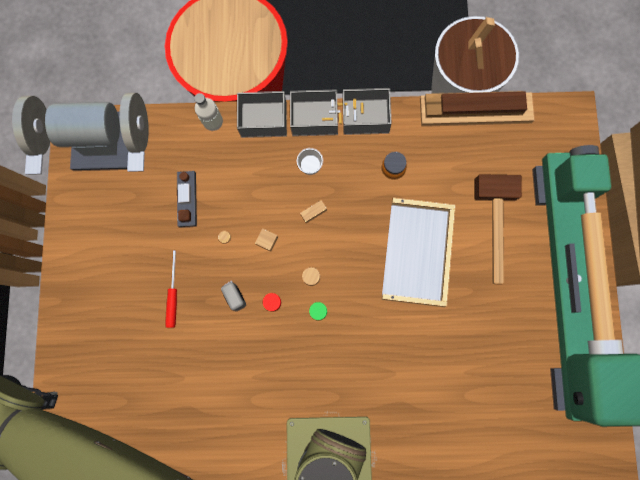

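View pics/side0.png

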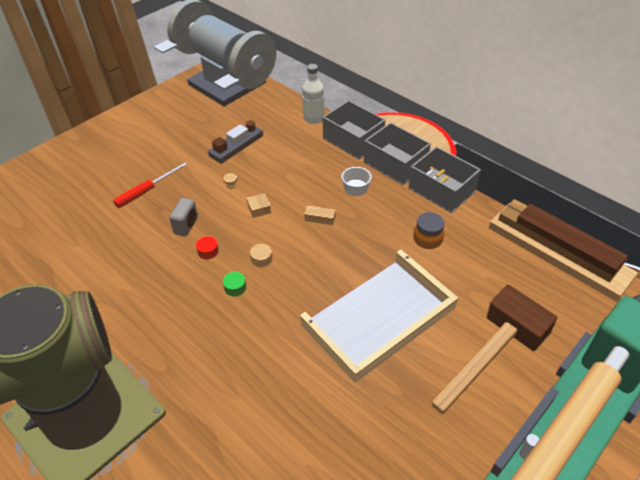

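Pine round at top (311,276) is the slice. Look-alikes for it are the red disc (272,302), the green disc (318,311) and the knob (224,237), which is smaller and stands taller. Block is at (266,240) and batten at (314,211). The tray mouth faces image-left (+y). Next: a close crop and measurements.

```bash
cat > h.py <<'E'
import numpy as np,cv2
from cell import r
def ray(c,u,v,z):
    R=np.array(c["R"]);t=np.array(c["t"]);C=-R.T@t
    d=R.T@np.array([(u-c["cx"])/c["fx"],(v-c["cy"])/c["fy"],1.]);k=(z-C[2])/d[2];return C+k*d
def tri(cs,ps):
    A=np.zeros((3,3));b=np.zeros(3)
    for c,(u,v) in zip(cs,ps):
        R=np.array(c["R"]);t=np.array(c["t"]);C=-R.T@t
        d=R.T@np.array([(u-c["cx"])/c["fx"],(v-c["cy"])/c["fy"],1.]);d/=np.linalg.norm(d)
        P=np.eye(3)-np.outer(d,d);A+=P;b+=P@C
    return np.linalg.solve(A,b)
def proj(c,X):
    p=np.array(c["R"])@X+np.array(c["t"]);return c["fx"]*p[0]/p[2]+c["cx"],c["fy"]*p[1]/p[2]+c["cy"]
E
python3 - <<'E'
import cv2,numpy as np
a=cv2.imread("pics/top0.png");b=cv2.imread("pics/side0.png")
A=cv2.resize(a[180:330,200:470],None,fx=2.9,fy=2.9,interpolation=cv2.INTER_CUBIC);cv2.imwrite("pics/topc.png",A)
B=cv2.resize(b[160:390,160:470],None,fx=2.5,fy=2.5,interpolation=cv2.INTER_CUBIC);cv2.imwrite("pics/sidec.png",B)
hs=cv2.cvtColor(a,cv2.COLOR_BGR2HSV)
for n,p in dict(slice=(311,276),block=(266,237),batten=(314,210),knob=(224,237),bench=(350,260),bench2=(290,220),wall=(440,300)).items(): print(n,hs[p[1],p[0]],a[p[1],p[0]])
E
```

```text
slice [ 16 112 224] [126 178 224]
block [ 15 112 207] [116 163 207]
batten [ 16 111 220] [124 174 220]
knob [ 16 111 220] [124 175 220]
bench [ 14 153 170] [ 68 115 170]
bench2 [ 14 151 177] [ 72 121 177]
wall [ 16  50 189] [152 172 189]
```

View pics/topc.png

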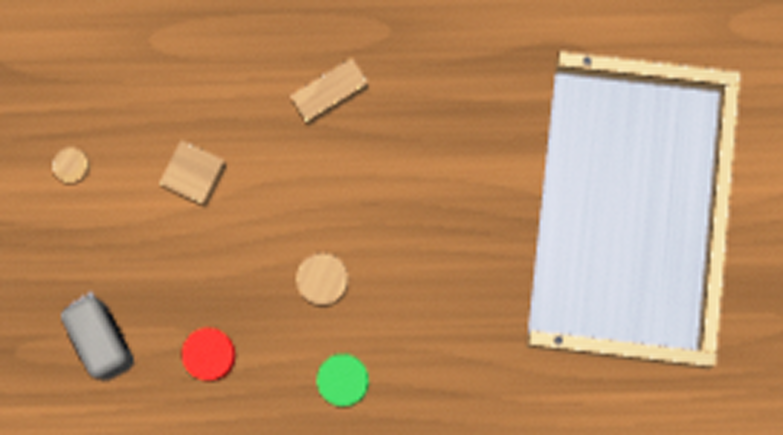

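View pics/sidec.png

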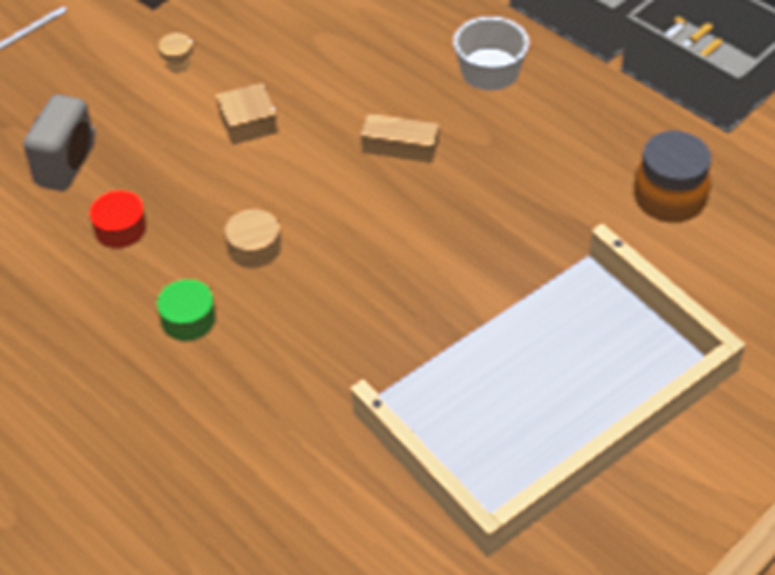

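The crops confirm the choice: the plain-pine slice is at top (311,276), the knob with a narrow waist at (224,237), and the discs are red and green. The mouth is free on the left.

```bash
cat > meas.py <<'E'
from h import *
def tops(img,boxes,smax=130,vmin=165):
    hs=cv2.cvtColor(img,cv2.COLOR_BGR2HSV)
    m=((hs[...,0]>=10)&(hs[...,0]<24)&(hs[...,1]<smax)&(hs[...,2]>vmin)).astype(np.uint8)
    n,l,st,ce=cv2.connectedComponentsWithStats(m)
    return m,[(st[i].tolist(),np.round(ce[i],1).tolist(),l==i) for i in range(1,n) if st[i][4]>60]
E
python3 - <<'E'
from meas import *
ct=r.camera("top");cs=r.camera("side")
for nm,c,b in(("top",ct,(200,180,380,330)),("side",cs,(160,160,350,300))):
    m,o=tops(c["image"],None)
    for s,ce,l in o:
        if b[0]<ce[0]<b[2] and b[1]<ce[1]<b[3]:
            p,(w,h),a=cv2.minAreaRect(np.argwhere(l)[:,::-1].astype(np.float32)) 
            print(nm,s,ce,w,h,a)
# tray corners: top edges (z?) triangulate outer corners
T=[(200+x/2.9,180+y/2.9) for x,y in((559,52),(741,73),(715,365),(529,346))]
S=[(160+x/2.5,160+y/2.5) for x,y in((601,226),(744,345),(490,537),(356,384))]
for a,b in zip(T,S): print("wall",np.round(tri([ct,cs],[a,b])),np.round(ray(ct,*a,35)),np.round(ray(cs,*b,35)))
# bystanders
for n,a,b in(("knob",(200+70/2.9,180+165/2.9),(160+176/2.5,160+44/2.5)),("red",(200+208/2.9,180+353/2.9),(160+118/2.5,160+211/2.5)),("green",(200+342/2.9,180+380/2.9),(160+186/2.5,160+300/2.5)),("slice",(200+322/2.9,180+279/2.9),(160+252/2.5,160+230/2.5))):
    print(n,np.round(tri([ct,cs],[a,b])))
E
```

```text
top [300, 201, 27, 21, 262] [313.0, 210.3] 10.678485870361328 25.353214263916016 58.392494201660156
top [255, 229, 22, 21, 279] [265.5, 238.9] 16.099689483642578 16.994115829467773 26.56505012512207
top [218, 231, 12, 12, 112] [223.6, 236.5] 11.0 11.0 90.0
top [302, 267, 18, 18, 248] [310.6, 275.7] 16.970561981201172 16.970561981201172 45.0
top [224, 284, 16, 24, 186] [231.5, 295.4] 21.913463592529297 9.391485214233398 63.43495178222656
side [224, 173, 14, 9, 98] [229.9, 177.2] 13.0 8.0 0.0
side [247, 193, 24, 17, 264] [257.9, 201.4] 13.339459419250488 21.585668563842773 75.96376037597656
side [173, 198, 20, 19, 176] [181.7, 207.0] 8.741406440734863 23.754898071289062 32.905242919921875
side [304, 206, 31, 12, 262] [319.6, 211.4] 29.698486328125 8.9095458984375 8.130102157592773
side [250, 244, 22, 16, 280] [260.3, 251.5] 15.0 21.0 90.0
wall [ 654. -182.   30.] [ 654. -182.   35.] [ 650. -184.   35.]
wall [ 629. -343.   36.] [ 630. -344.   35.] [ 628. -342.   35.]
wall [ 371. -306.   31.] [ 371. -305.   35.] [ 368. -307.   35.]
wall [ 393. -147.   39.] [ 391. -145.   35.] [ 397. -146.   35.]
knob [563. 259.  27.]
red [392. 136.  24.]
green [366.  18.  26.]
slice [455.  35.  25.]
```

```bash
python3 - <<'E'
from meas import *
ct=r.camera("top");cs=r.camera("side")
P=dict(batten=((313.0,210.3),(319.6,211.4)),block=((265.5,238.9),(257.9,201.4)),slice=((310.6,275.7),(260.3,251.5)),knob=((223.6,236.5),(229.9,177.2)))
for k,(a,b) in P.items(): print(k,np.round(tri([ct,cs],[a,b])),np.round(ray(ct,*a,26)),np.round(ray(cs,*b,26)))
m,o=tops(ct["image"],None)
for s,ce,l in o:
    if 300<=s[0]<=303 and s[1]<210 or 255==s[0]:
        pts=np.array([ray(ct,u,v,25)[:2] for v,u in np.argwhere(l)],np.float32)
        print(cv2.minAreaRect(pts), np.round(cv2.boxPoints(cv2.minAreaRect(pts))).tolist())
for n,p in dict(tin=(310,158),wax=(395,160),tape=(232,295),malletend=(498,283)).items(): print(n,np.round(ray(ct,*p,30)))
# tray frame
c=np.array([[654,-182],[630,-343],[371,-306],[394,-146.]])
print(np.linalg.norm(c-np.roll(c,1,0),axis=1), c.mean(0))
q=r.state()["tcp_rot"];from scipy.spatial.transform import Rotation as Ro;print(np.round(Ro.from_quat(q).as_matrix(),3))
E
```

```text
batten [628.  27.  23.] [628.  27.  26.] [625.  25.  26.]
block [555. 152.  25.] [555. 151.  26.] [554. 151.  26.]
slice [456.  36.  25.] [456.  35.  26.] [454.  36.  26.]
knob [564. 260.  27.] [564. 260.  26.] [564. 261.  26.]
((628.9396362304688, 26.76238250732422), (28.6502742767334, 66.43096923828125), 30.919328689575195) [[600.0, 48.0], [634.0, -9.0], [658.0, 6.0], [624.0, 63.0]]
((555.6097412109375, 151.01910400390625), (42.53754425048828, 44.77288055419922), 63.37538528442383) [[526.0, 142.0], [566.0, 122.0], [585.0, 160.0], [545.0, 180.0]]
tin [770.  32.  30.]
wax [ 758. -193.   30.]
tape [411. 236.  30.]
malletend [ 426. -439.   30.]
[262.48047546 162.77899127 261.62950904 161.64467204] [ 512.25 -244.25]
[[-0.953  0.302 -0.   ]
 [ 0.302  0.953 -0.001]
 [ 0.    -0.001 -1.   ]]
```

Tray frame: origin about (513,-238), rotated -8°. The slice, block and batten sit at tray coordinates (-95,263), (-14,391) and (76,278). My plan is to turn the tool so that its x is tray +y and its y is tray +x, then push each offcut down its own lane with two half-open fingertips. The block goes first.

step_arm(plan="-42 -25 0 0.14 30;-84 -50 0 0.28 30;-126 -75 0 0.42 30;-168 -100 0 0.56 30;-210 -125 0 0.70 30;-252 -150 0 0.84 30;-294 -175 0 0.98 30;-336 -200 0 1.12 30;-378 -225 0 1.26 30;-420 -250 0 1.407 30", grip_force=30)

```text
time_s: 1.3
position: [522.3, 252.8, 231.5]
tcp_rot: [0.758, 0.653, 0.0, 0.0]
contact_force: [0.1, 0.4, -0.3]
opening: 0.353
```

```bash
cat >> h.py <<'E'
from scipy.spatial.transform import Rotation as Ro
O=np.array([513,-238.]);ux=np.array([.990,-.142]);uy=np.array([.142,.990])
def tr(p): d=np.array(p[:2])-O; return np.round([d@ux,d@uy],1)
def st():
    s=r.state();M=Ro.from_quat(s["tcp_rot"]).as_matrix()
    print("t",round(s["time_s"],2),"pos",np.round(s["position"],1),"tray",tr(s["position"]),"head",np.round(M[:2,0],3),"op",round(s["opening"]*85.4,1),"F",np.round(s["contact_force"],1),"j6",round(s["joint_positions"][5],2))
E
python3 -c "from h import *;st()"
```

```text
t 1.3 pos [522.3 252.8 231.5] tray [-60.5 487.2] head [0.148 0.989] op 30.1 F [ 0.1  0.4 -0.3] j6 0.51
```

step_arm(plan="-20 25 0 0 30;-40 50 20 0 30;-40 50 60 0 30;-40 50 100 0 30;-40 50 140 0 30;-40 50 165 0 30;-40 50 165 0 30;-40 50 165 0 30;-40 50 165 0 30;-40 50 165 0 30")

```text
time_s: 2.3
position: [566.7, 208.3, 69.0]
tcp_rot: [0.756, 0.655, 0.002, 0.001]
contact_force: [0.8, -0.4, -0.3]
opening: 0.352
```

```bash
python3 - <<'E'
from h import *
st()
a=r.camera("top")["image"];b=r.camera("side")["image"]
A=cv2.resize(a[150:330,180:470],(640,397));B=cv2.resize(b[100:300,120:440],(400,250))
cv2.imwrite("pics/s1.png",A);cv2.imwrite("pics/s1b.png",cv2.resize(b[90:290,150:410],(780,600)))
E
```

```text
t 2.3 pos [566.7 208.3  69. ] tray [-10.2 449.4] head [0.142 0.99 ] op 30.1 F [ 0.8 -0.4 -0.3] j6 0.41
```

View pics/s1b.png

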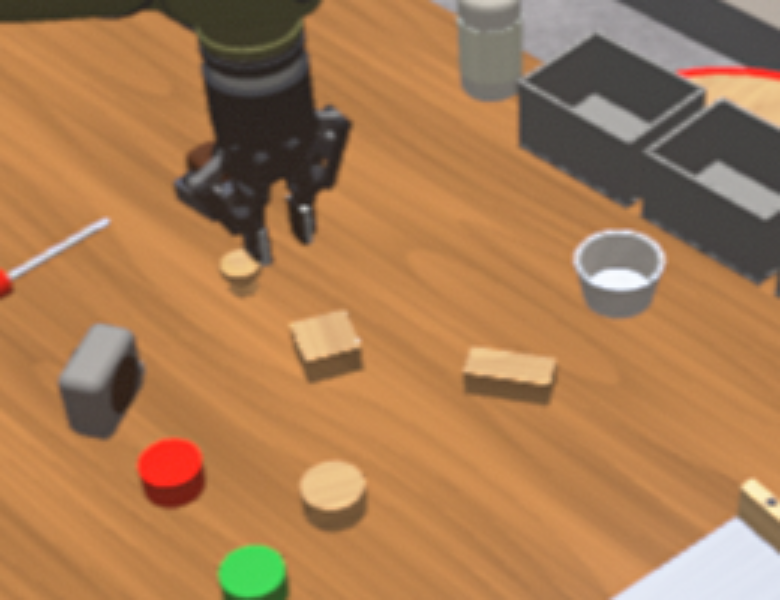

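View pics/s1.png

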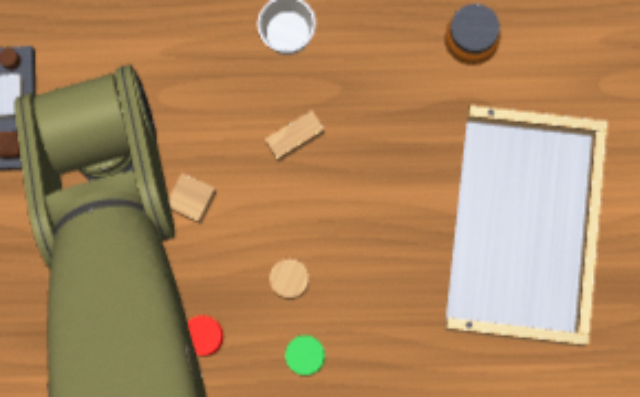

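The fingers hang between the knob (side crop 240,270) and the block (325,345), with clearance on both sides. Descending.

step_arm(plan="0 -3 15 0 30;-2 -3 30 0 30;-2 -3 45 0 30;-2 -3 55 0 30;-2 -3 61 0 30;-2 -3 61 0 30;-7 -3 61 0 30;-14 -3 61 0 30;-22 -3 61 0 30;-30 -3 61 0 30")

```text
time_s: 3.4
position: [558.0, 177.8, 5.9]
tcp_rot: [0.756, 0.655, 0.0, 0.0]
contact_force: [0.5, 0.3, 0.6]
opening: 0.353
```

```bash
python3 - <<'E'
from h import *
st()
b=r.camera("side")["image"]
cv2.imwrite("pics/s2b.png",cv2.resize(b[130:290,180:390],(780,600)))
E
```

```text
t 3.4 pos [558.  177.8   5.9] tray [-14.5 418. ] head [0.143 0.99 ] op 30.1 F [0.5 0.3 0.6] j6 0.36
```

View pics/s2b.png

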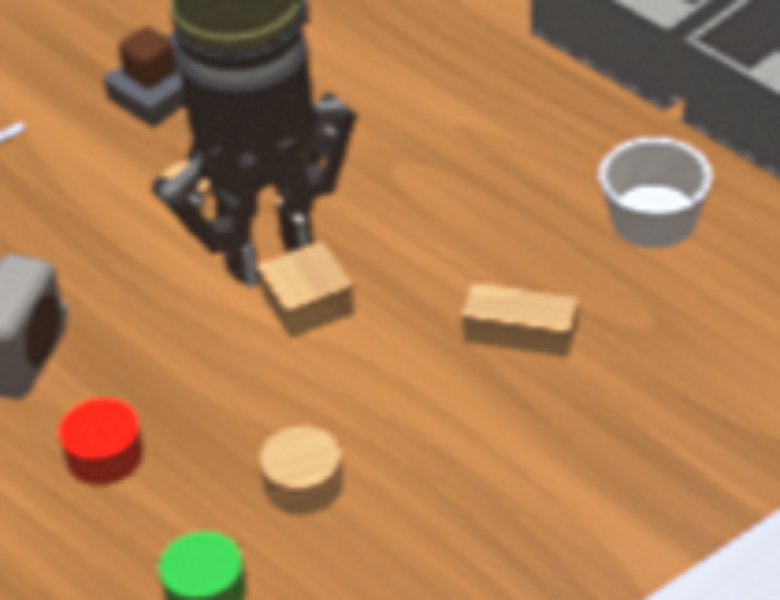

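step_arm(plan="-10 0 0 0 30;-20 0 0 0 30;-31 0 0 0 30;-43 1 0 0 30;-55 1 0 0 30;-67 2 0 0 30;-79 2 0 0 30;-91 3 0 0 30;-103 3 0 0 30;-115 4 0 0 30")

```text
time_s: 4.45
position: [545.1, 63.1, 5.3]
tcp_rot: [0.756, 0.655, -0.0, -0.0]
contact_force: [-0.7, -0.2, 0.1]
opening: 0.348
```

```bash
python3 - <<'E'
from h import *
st()
b=r.camera("side")["image"]
cv2.imwrite("pics/s3b.png",cv2.resize(b[130:390,180:490],(715,600)))
E
```

```text
t 4.45 pos [545.1  63.1   5.3] tray [-11.  302.6] head [0.143 0.99 ] op 29.7 F [-0.7 -0.2  0.1] j6 0.16
```

View pics/s3b.png

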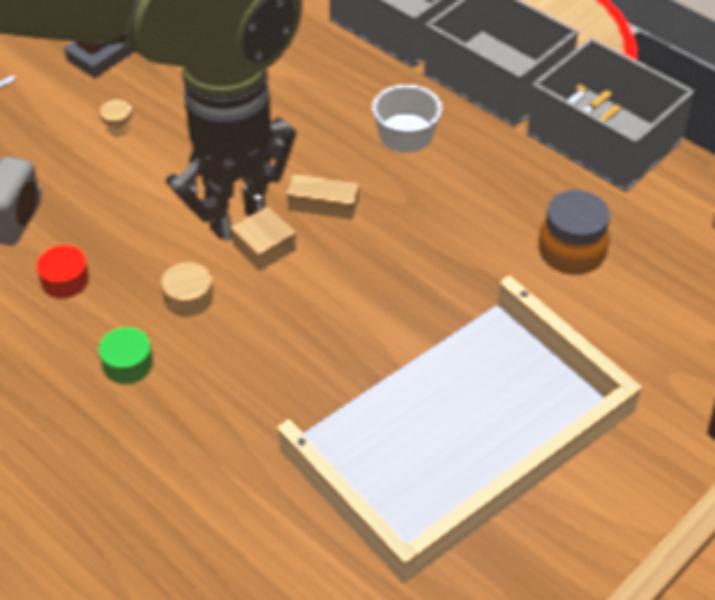

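The block is ahead of both fingers at (265,238) and clear of the batten and slice. Continuing.

step_arm(plan="-12 0 0 0 30;-26 0 0 0 30;-40 0 0 0 30;-54 0 0 0 30;-68 0 0 0 30;-82 0 0 0 30;-96 0 0 0 30;-110 0 0 0 30;-124 0 0 0 30;-138 0 0 0 30")

```text
time_s: 5.5
position: [525.4, -73.7, 5.3]
tcp_rot: [0.756, 0.655, -0.0, -0.0]
contact_force: [-1.3, 0.1, -0.4]
opening: 0.348
```

```bash
python3 - <<'E'
from h import *
st()
b=r.camera("side")["image"]
cv2.imwrite("pics/s4b.png",cv2.resize(b[130:390,180:490],(715,600)))
E
```

```text
t 5.5 pos [525.4 -73.7   5.3] tray [-11.  164.4] head [0.143 0.99 ] op 29.7 F [-1.3  0.1 -0.4] j6 -0.1
```

View pics/s4b.png

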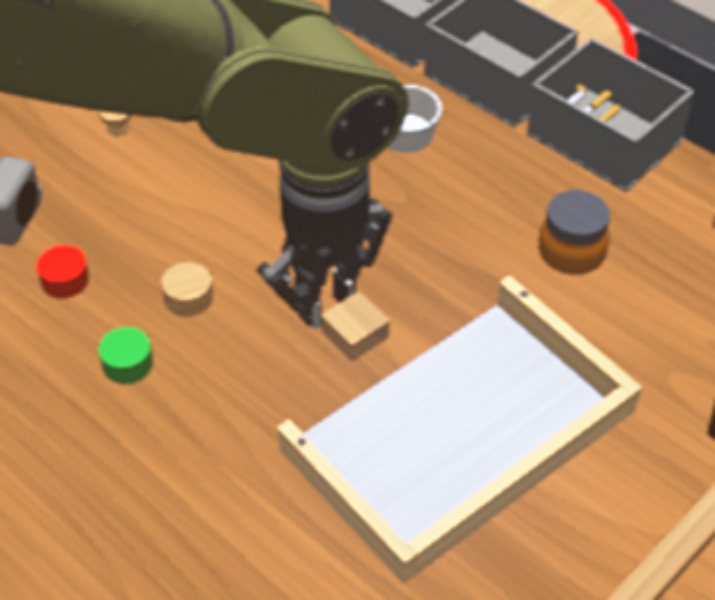

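step_arm(plan="-14 0 -1 0 30;-30 0 -2 0 30;-47 0 -2 0 30;-64 0 -2 0 30;-81 0 -2 0 30;-98 0 -2 0 30;-115 0 -2 0 30;-132 0 -2 0 30;-147 0 -2 0 30;-160 0 -2 0 30")

```text
time_s: 6.55
position: [502.7, -232.1, 7.4]
tcp_rot: [0.756, 0.655, 0.0, 0.0]
contact_force: [0.6, 1.0, -0.1]
opening: 0.353
```

step_arm(plan="0 0 0 0 30;6 0 0 0 30;14 0 0 0 30;20 0 -10 0 30;30 0 -30 0 30;50 -5 -50 0 30;80 -15 -65 0 30;120 -30 -65 0 30;160 -45 -65 0 30;200 -60 -65 0 30")

```text
time_s: 7.55
position: [471.6, -22.1, 73.4]
tcp_rot: [0.756, 0.655, 0.001, 0.001]
contact_force: [0.8, 0.7, -0.0]
opening: 0.356
```

```bash
python3 - <<'E'
from h import *
st()
b=r.camera("side")["image"]
cv2.imwrite("pics/s5b.png",cv2.resize(b[130:390,180:490],(715,600)))
E
```

```text
t 7.55 pos [471.6 -22.1  73.4] tray [-71.7 207.9] head [0.142 0.99 ] op 30.4 F [ 0.8  0.7 -0. ] j6 -0.02
```

View pics/s5b.png

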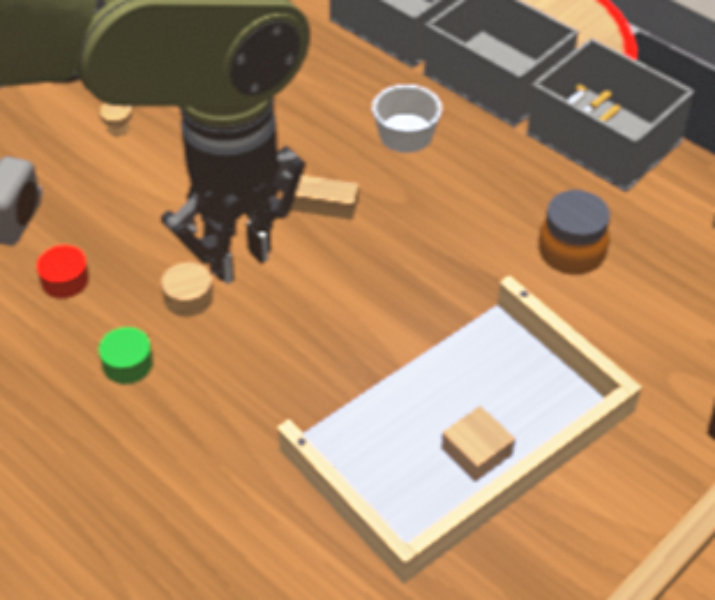

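The block lies square inside the tray at (478,440). Next is the slice: go behind it at tray (-97,322).

step_arm(plan="30 -6 0 0 30;60 -13 0 0 30;90 -20 0 0 30;114 -25 0 0 30;114 -25 20 0 30;114 -25 40 0 30;114 -25 55 0 30;114 -25 66 0 30;110 -25 66 0 30;103 -25 66 0 30")

```text
time_s: 8.6
position: [462.1, 81.2, 6.9]
tcp_rot: [0.755, 0.655, 0.0, 0.0]
contact_force: [-0.6, 1.1, -0.2]
opening: 0.351
```

```bash
python3 - <<'E'
from h import *
st()
b=r.camera("side")["image"]
cv2.imwrite("pics/s6b.png",cv2.resize(b[130:390,180:490],(715,600)))
E
```

```text
t 8.6 pos [462.1  81.2   6.9] tray [-95.7 308.8] head [0.141 0.99 ] op 30.0 F [-0.6  1.1 -0.2] j6 0.2
```

View pics/s6b.png

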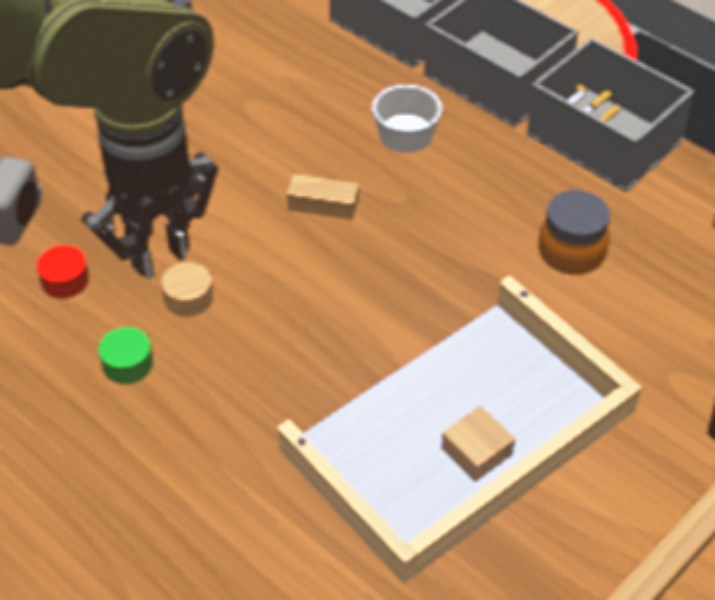

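Fingers are behind the slice (187,285), with red and green clear. Pushing.

step_arm(plan="-6 0 0 0 30;-14 0 0 0 30;-24 0 0 0 30;-36 1 0 0 30;-48 3 0 0 30;-60 5 0 0 30;-72 7 0 0 30;-84 9 0 0 30;-96 11 0 0 30;-108 13 0 0 30")

```text
time_s: 9.65
position: [459.4, -28.7, 6.3]
tcp_rot: [0.756, 0.655, -0.0, -0.0]
contact_force: [-0.3, 1.1, 0.3]
opening: 0.354
```

```bash
python3 - <<'E'
from h import *
st()
b=r.camera("side")["image"]
cv2.imwrite("pics/s7b.png",cv2.resize(b[130:390,180:490],(715,600)))
E
```

```text
t 9.65 pos [459.4 -28.7   6.3] tray [-82.8 199.6] head [0.143 0.99 ] op 30.2 F [-0.3  1.1  0.3] j6 -0.04
```

View pics/s7b.png

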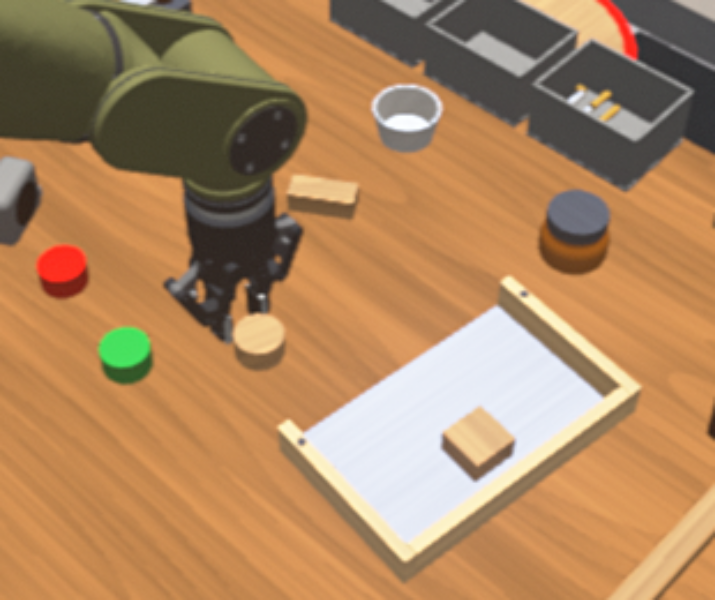

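step_arm(plan="-8 1 0 0 30;-18 2 0 0 30;-29 3 0 0 30;-40 4 0 0 30;-51 5 0 0 30;-62 6 0 0 30;-73 7 -1 0 30;-84 8 -1 0 30;-95 9 -1 0 30;-106 9 -1 0 30")

```text
time_s: 10.7
position: [453.2, -134.8, 7.4]
tcp_rot: [0.756, 0.655, 0.0, 0.0]
contact_force: [-0.5, -0.4, 0.1]
opening: 0.352
```

```bash
python3 - <<'E'
from h import *
st()
b=r.camera("side")["image"]
cv2.imwrite("pics/s8b.png",cv2.resize(b[130:390,180:490],(715,600)))
E
```

```text
t 10.7 pos [ 453.2 -134.8    7.4] tray [-73.9  93.7] head [0.143 0.99 ] op 30.0 F [-0.5 -0.4  0.1] j6 -0.26
```

View pics/s8b.png

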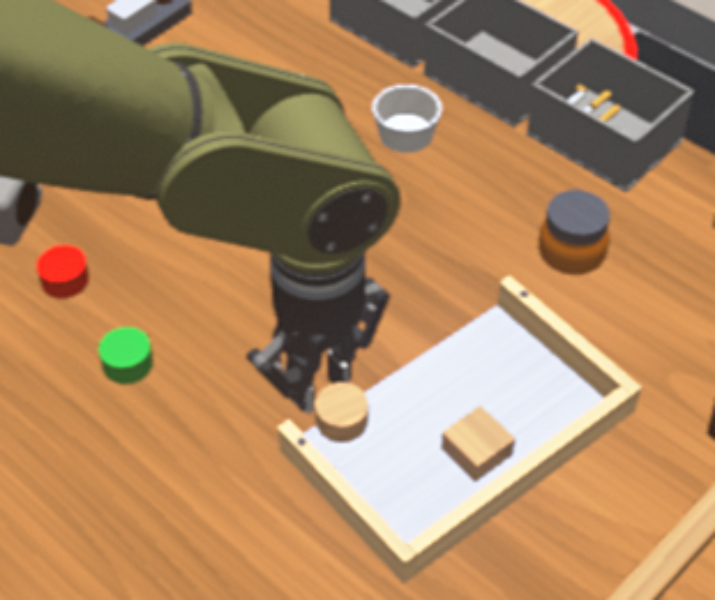

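The slice (342,408) is entering the mouth, clear of the side wall. Pushing on, then retreating.

step_arm(plan="-9 0 0 0 30;-18 0 0 0 30;-27 0 0 0 30;-36 0 0 0 30;-45 0 0 0 30;-54 0 0 0 30;-63 0 0 0 30;-72 0 0 0 30;-80 0 0 0 30;-86 0 0 0 30")

```text
time_s: 11.75
position: [440.8, -219.7, 7.3]
tcp_rot: [0.756, 0.655, -0.0, -0.0]
contact_force: [0.1, -0.1, 0.2]
opening: 0.349
```

step_arm(plan="0 0 0 0 30;6 0 0 0 30;14 0 0 0 30;20 0 -12 0 30;30 0 -35 0 30;50 8 -55 0 32;85 25 -65 0 34;125 50 -65 0 36;165 80 -65 0 36;205 110 -65 0 36")

```text
time_s: 12.75
position: [580.3, -29.2, 73.8]
tcp_rot: [0.755, 0.655, 0.001, 0.001]
contact_force: [0.8, -1.1, 0.3]
opening: 0.419
```

```bash
python3 - <<'E'
from h import *
st()
b=r.camera("side")["image"]
cv2.imwrite("pics/s9b.png",cv2.resize(b[130:390,180:490],(715,600)))
E
```

```text
t 12.75 pos [580.3 -29.2  73.8] tray [ 37.  216.3] head [0.141 0.99 ] op 35.8 F [ 0.8 -1.1  0.3] j6 -0.0
```

View pics/s9b.png

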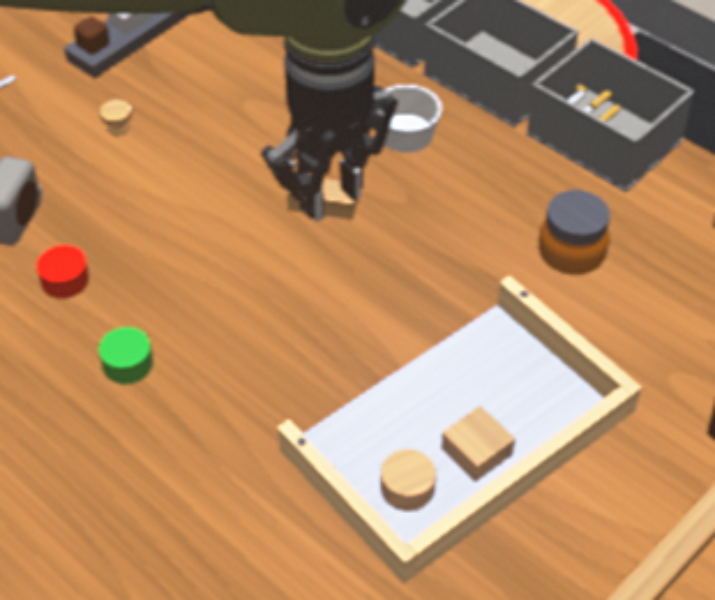

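The slice is well inside at (408,478). Now the batten: behind it at tray (70,346).

step_arm(plan="35 8 0 0 36;70 17 0 0 36;105 26 0 0 36;130 33 0 0 36;130 33 20 0 36;130 33 40 0 36;130 33 55 0 36;130 33 66 0 36;126 33 66 0 36;118 33 66 0 36")

```text
time_s: 13.8
position: [628.7, 80.3, 6.8]
tcp_rot: [0.756, 0.655, 0.0, 0.0]
contact_force: [-0.2, 0.5, 1.2]
opening: 0.421
```

step_arm(plan="-8 0 0 0 36;-16 0 0 0 36;-24 0 0 0 36;-32 0 0 0 36;-40 0 0 0 36;-48 0 0 0 36;-56 0 0 0 36;-64 0 0 0 36;-72 0 0 0 36;-80 0 0 0 36")

```text
time_s: 14.8
position: [617.0, 0.6, 6.3]
tcp_rot: [0.756, 0.655, -0.0, -0.0]
contact_force: [0.3, 0.3, 0.8]
opening: 0.421
```

```bash
python3 - <<'E'
from h import *
st()
b=r.camera("side")["image"]
cv2.imwrite("pics/s10b.png",cv2.resize(b[130:390,180:490],(715,600)))
E
```

```text
t 14.8 pos [6.17e+02 6.00e-01 6.30e+00] tray [ 69.1 251. ] head [0.142 0.99 ] op 35.9 F [0.3 0.3 0.8] j6 0.06
```

View pics/s10b.png

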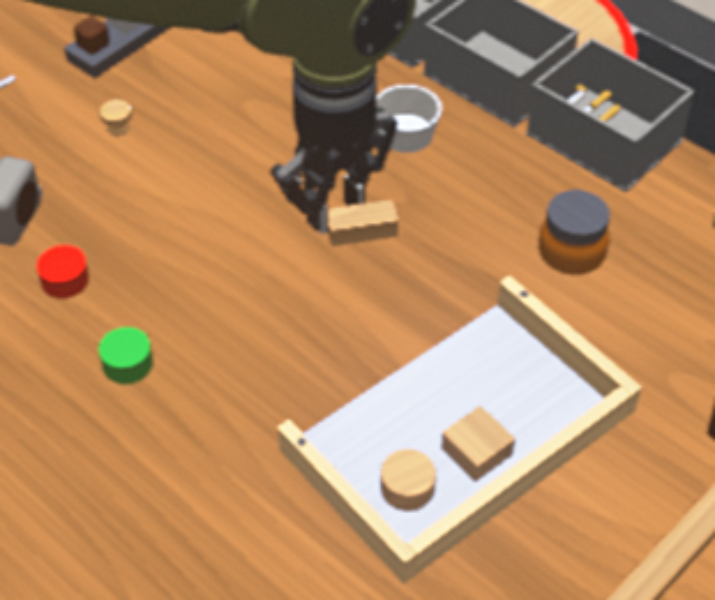

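The batten (362,220) is turning square as intended. Continuing with a slight shift toward its centre.

step_arm(plan="-7 1 0 0 36;-14 2 0 0 36;-21 3 0 0 36;-28 4 0 0 36;-35 5 0 0 36;-42 5 0 0 36;-49 5 0 0 36;-56 5 0 0 36;-63 5 0 0 36;-70 5 0 0 36")

```text
time_s: 15.85
position: [612.0, -69.4, 6.4]
tcp_rot: [0.756, 0.655, 0.0, 0.0]
contact_force: [-0.4, 0.0, -0.5]
opening: 0.424
```

```bash
python3 - <<'E'
from meas import *
from h import *
st()
c=r.camera("side");b=c["image"]
cv2.imwrite("pics/s11b.png",cv2.resize(b[130:390,180:490],(715,600)))
for s,ce,l in tops(b,None)[1]:
    if 180<ce[0]<490 and 130<ce[1]<390 and s[4]<400: print(s,ce,tr(ray(c,*ce,24.5)))
E
```

```text
t 15.85 pos [612.  -69.4   6.4] tray [ 74. 181.] head [0.143 0.99 ] op 36.2 F [-0.4  0.  -0.5] j6 -0.06
[387, 145, 25, 17, 172] [398.0, 153.5] [349.8 313.2]
[428, 169, 19, 14, 79] [436.9, 175.6] [365.  195.4]
[224, 173, 14, 9, 96] [229.9, 177.2] [-19.3 503. ]
[445, 177, 18, 13, 111] [452.8, 183.7] [373.2 152.1]
[169, 197, 25, 21, 265] [180.8, 207.2] [-160.7  487.8]
[344, 233, 32, 14, 306] [359.0, 239.9] [ 86.8 156.9]
[345, 324, 24, 21, 394] [356.6, 334.4] [-73.5 -20.8]
```

View pics/s11b.png

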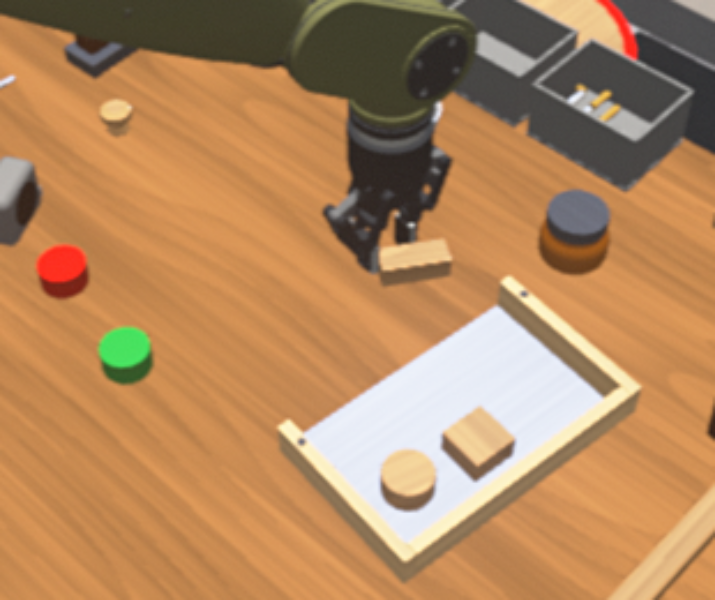

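```bash
python3 - <<'E'
from meas import *
for n in("side","top"):
  c=r.camera(n)
  for s,ce,l in tops(c["image"],None)[1]:
    P=tr(ray(c,*ce,24.5))
    if abs(P[0]-87)<25 and abs(P[1]-157)<30:
        pts=np.array([tr(ray(c,u,v,24)) for v,u in np.argwhere(l)],np.float32)
        q=cv2.minAreaRect(pts);print(n,q,np.round(cv2.boxPoints(q)).tolist())
  if n=="top": cv2.imwrite("pics/t11.png",cv2.resize(c["image"][180:330,300:470],(680,600)))
E
```

```text
side ((87.01589965820312, 156.7010498046875), (29.19743537902832, 66.88766479492188), 62.3116455078125) [[51.0, 159.0], [110.0, 128.0], [123.0, 154.0], [64.0, 185.0]]
```

View pics/t11.png

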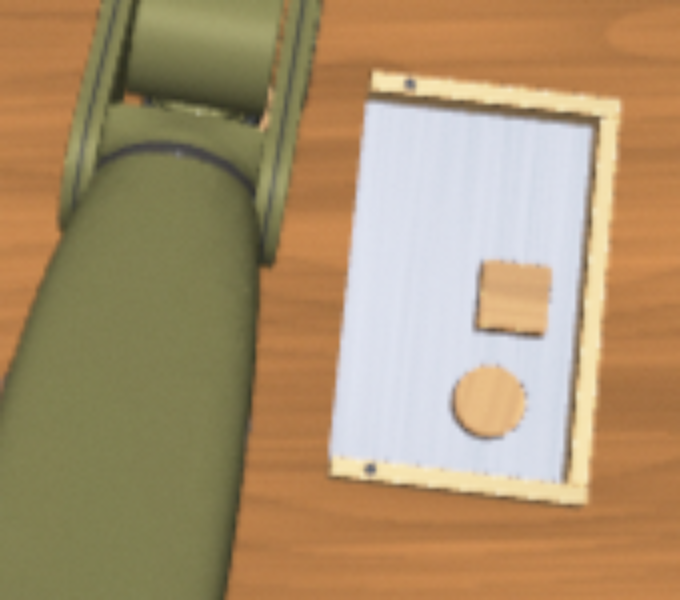

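The batten sits with its corner cradled between the fingers, spanning tray x from 51 to 123, so it would catch the right wall. I'll push diagonally to shift it about 17 mm toward the middle.

step_arm(plan="-5 -1 0 0 36;-10 -3 0 0 36;-15 -5 0 0 36;-20 -7 0 0 36;-25 -9 0 0 36;-30 -11 0 0 36;-35 -13 0 0 36;-40 -15 0 0 36;-45 -17 0 0 36;-48 -18 0 0 36")

```text
time_s: 17.0
position: [587.1, -114.2, 6.3]
tcp_rot: [0.756, 0.655, -0.0, -0.0]
contact_force: [0.0, -0.4, 0.6]
opening: 0.417
```

```bash
cat > bat.py <<'E'
from meas import *
def bat(fn,wx,wy,tol=35):
  st()
  c=r.camera("side")
  cv2.imwrite(fn,cv2.resize(c["image"][130:390,180:490],(715,600)))
  for s,ce,l in tops(c["image"],None)[1]:
    P=tr(ray(c,*ce,24.5))
    if abs(P[0]-wx)<tol and abs(P[1]-wy)<tol:
        pts=np.array([tr(ray(c,u,v,24)) for v,u in np.argwhere(l)],np.float32)
        q=cv2.minAreaRect(pts);print(q,np.round(cv2.boxPoints(q)).tolist())
E
python3 -c "
from bat import *
bat('pics/s12.png',72,108)"
```

```text
t 17.0 pos [ 587.1 -114.2    6.3] tray [ 55.8 133.1] head [0.143 0.99 ] op 35.6 F [ 0.  -0.4  0.6] j6 -0.14
((69.50371551513672, 109.00590515136719), (29.465299606323242, 68.18146514892578), 60.38626480102539) [[33.0, 113.0], [92.0, 79.0], [106.0, 105.0], [47.0, 139.0]]
```

View pics/s12.png

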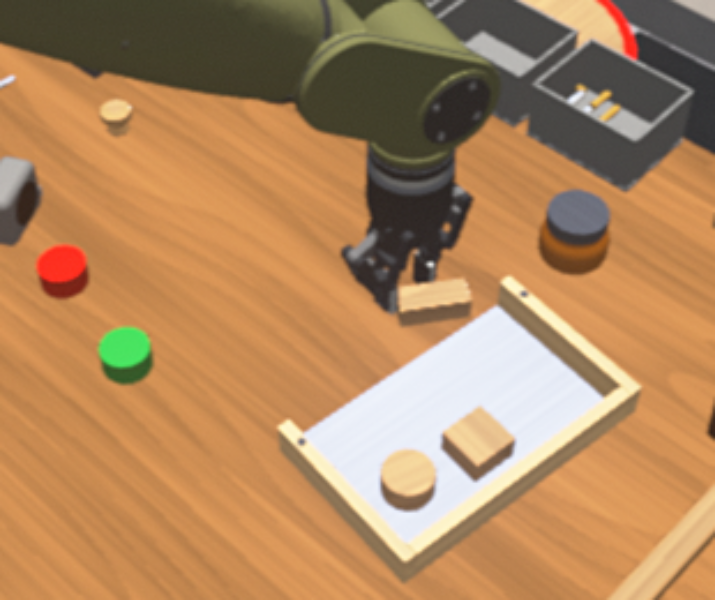

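The batten now spans x from 33 to 106 and clears the wall. Pushing straight in.

step_arm(plan="-8 0 0 0 36;-17 0 0 0 36;-26 0 0 0 36;-35 1 -1 0 36;-44 1 -1 0 36;-53 2 -1 0 36;-62 2 -1 0 36;-71 3 -1 0 36;-80 3 -1 0 36;-89 3 -1 0 36")

```text
time_s: 18.05
position: [577.6, -203.0, 7.3]
tcp_rot: [0.756, 0.655, 0.0, -0.0]
contact_force: [0.7, 0.9, 0.0]
opening: 0.424
```

```bash
python3 -c "
from bat import *
bat('pics/s13.png',72,20)"
```

```text
t 18.05 pos [ 577.6 -203.     7.3] tray [59.  43.8] head [0.142 0.99 ] op 36.2 F [0.7 0.9 0. ] j6 -0.28
((71.94522094726562, 20.096996307373047), (29.949419021606445, 67.53761291503906), 62.3933219909668) [[35.0, 22.0], [95.0, -9.0], [109.0, 18.0], [49.0, 49.0]]
```

View pics/s13.png

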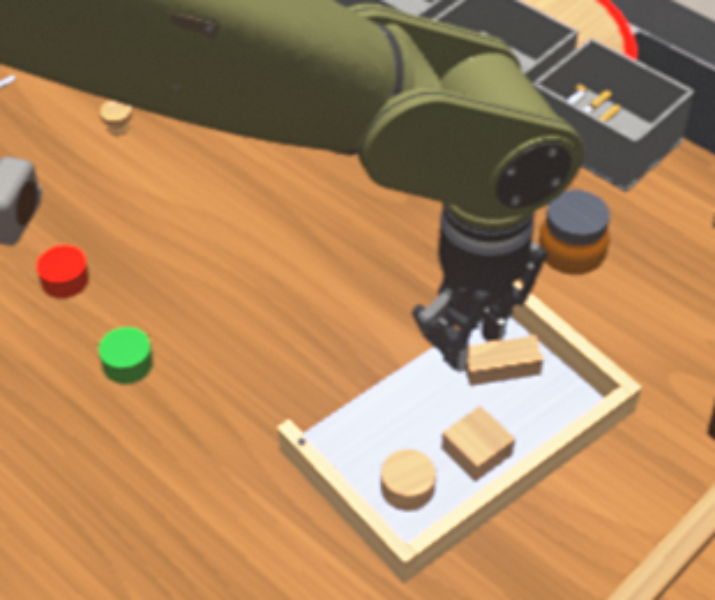

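step_arm(plan="-6 0 0 0 36;-12 0 0 0 36;-19 0 0 0 36;-26 0 0 0 36;-32 0 0 0 36;-38 0 0 0 36;-40 0 0 0 36;-40 0 0 0 36;-36 0 0 0 36;-26 0 0 0 36")

```text
time_s: 19.1
position: [574.1, -227.8, 7.4]
tcp_rot: [0.756, 0.654, 0.0, 0.0]
contact_force: [-0.1, -0.6, -0.1]
opening: 0.421
```

step_arm(plan="8 0 -5 0 36;14 0 -25 0 36;20 0 -50 0 36;40 0 -80 0 36;75 0 -110 0 36;115 0 -140 0 36;160 0 -160 0 36;205 0 -160 0 36;240 0 -160 0 36;250 0 -160 0 36")

```text
time_s: 20.1
position: [609.6, 23.6, 168.1]
tcp_rot: [0.754, 0.657, 0.001, 0.0]
contact_force: [-0.2, 0.2, -0.3]
opening: 0.417
```

```bash
python3 - <<'E'
from bat import *
st()
for n in("top","side"):
  c=r.camera(n);cv2.imwrite(f"pics/e_{n}.png",c["image"])
  for s,ce,l in tops(c["image"],None)[1]:
    P=tr(ray(c,*ce,25))
    if abs(P[0])<118 and abs(P[1])<100:
        pts=np.array([tr(ray(c,u,v,25)) for v,u in np.argwhere(l)],np.float32)
        q=cv2.minAreaRect(pts);print(n,s,P,"min",pts.min(0),"max",pts.max(0))
  for k,X in dict(knob=[564,260,27]).items():print(k,proj(c,np.array(X,float)))
E
```

```text
t 20.1 pos [609.6  23.6 168.1] tray [ 58.5 272.7] head [0.138 0.99 ] op 35.7 F [-0.2  0.2 -0.3] j6 0.09
top [382, 197, 74, 109, 1150] [  0.3 -39.4] min [-130.8  -88.9] max [137.2  76. ]
top [416, 212, 22, 26, 273] [ 73.6 -19.6] min [ 39.7 -44.8] max [107.6   6.3]
top [419, 245, 19, 19, 293] [ -2.3 -30.9] min [-24.6 -52.7] max [19.8 -8.7]
top [414, 271, 18, 18, 253] [-71.3 -21.3] min [-93.4 -44.1] max [-48.8   0.1]
knob (np.float64(223.6973956551443), np.float64(236.4342989457734))
side [300, 249, 158, 125, 1623] [ -6.8 -39.2] min [-131.   -82.8] max [138.7  83.7]
side [394, 287, 36, 17, 389] [ 71.2 -20.2] min [ 36.5 -47. ] max [105.4   6. ]
side [372, 306, 31, 26, 439] [ -4.6 -30.4] min [-26.6 -52.2] max [17.7 -8. ]
side [345, 324, 24, 21, 394] [-73.6 -20.9] min [-95.7 -43.5] max [-52.    1.7]
knob (np.float64(230.05205060480205), np.float64(177.18195924730637))
```

View pics/e_side.png

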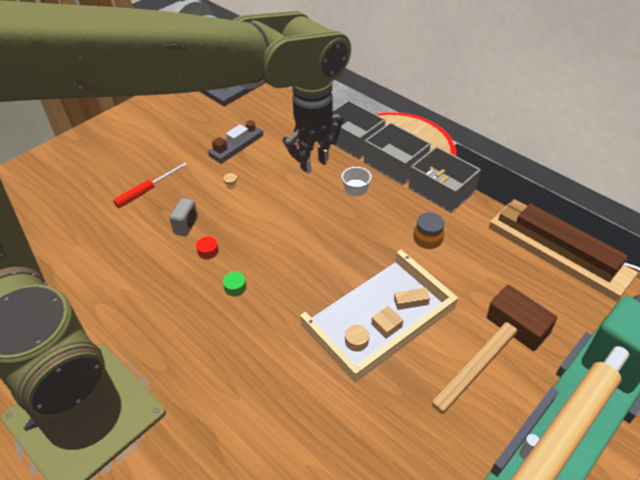

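View pics/e_top.png

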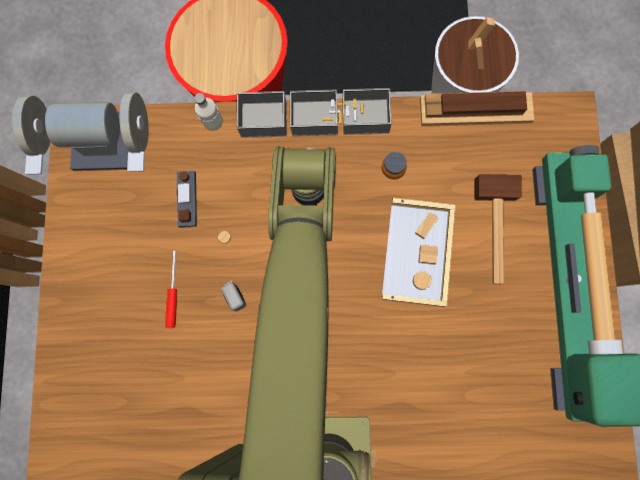

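All three offcuts lie well inside the tray, top view at (427,225), (428,254) and (423,280). The knob is still at (224,237), and the discs, tin, jar, tape measure and other things are where they were. Handing in.

```bash
python3 -c "
from h import *
st();print(r.sign_off())"
```

```text
t 20.2 pos [609.4  21.4 167.5] tray [ 58.6 270.5] head [0.139 0.99 ] op 36.3 F [ 0.7 -1.3  0.1] j6 0.09
the job is handed in; nothing more can be done
None
```

All three offcuts are in the tray. I pushed the block, then the slice, then the batten along the bench through the mouth with two half-open fingertips, and handed in at 20.2 s. The batten was drifting towards the right wall, so I steered it about 17 mm to the middle before it reached the mouth.

- **Offcuts:** In both views the block is centred at about (-3,-31) mm in the tray frame, the slice at (-72,-21) and the batten at (72,-20). The two views agree within about 2.5 mm. No offcut reaches nearer the mouth than y ≈ +6 mm, and the mouth is at +75 mm.
- **Bystanders:** The knob, red and green discs, tin, tape measure, wax jar, mallet, driver and plane look unmoved. For the knob I checked the pixel position; the others I compared by eye. In the last top view the arm hid the tin and both discs, so those were seen only from the side.
- **Forces:** The measured tool forces stayed near zero whenever I read them, and the gripper was clear of everything at the end. The batten lies at an angle in the tray rather than square.

No check failed.

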